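# Empty jar through the return-box flap

### The job

Put the empty green-lidded balm jar into the empties return box: with the fingertips, slide it upright along the box's ledge and in under the metal swing flap, pushing the flap open with it, until the jar goes over the inner edge and slides down into the bin. Draw the fingers back out before the soft-closing flap comes down on them, and let it fall fully shut. Do not grip, lift, tip over or flick the jar on the ledge, and leave the little amber pot on the ledge and the bottles and the wax jar on the table where they stand.

Things in the scene. Friction and masses are not known exactly. Their poses are not given: they have to be found in the camera images.
- return_box: Empties return box fixed on the table: white case, wooden ledge before it, metal flap, bin under a clear lid. Origin at table height below the flap's hinge, mid-width. +x is the level way in, from ledge through flap; z up. Ledge: top 100 mm above the table, x = -200 to 0 mm (the flap) and on level to +35 mm, 260 mm wide, with rims 8 mm high along its side edges (inner faces y = +-124 mm)
- mouth (a point): point on the ledge's top at the middle of the opening, directly below the hinge (box x = 0, y = 0, 100 mm above the table). The opening is 120 mm wide (y = +-60 mm), between white posts 12 mm thick in x that fill the ledge's width out to y = +-130 mm
- top_bar (a point): centre of the wooden bar over the opening, 236 mm above the table; the bar spans box x = -10 to +6 mm and 230 to 242 mm above the table. The case behind it reaches back to x = +219 mm and is no higher
- inner_edge (a point): middle of the inner edge where the level ledge ends, 35 mm past the hinge line, 100 mm above the table. Beyond it a felt-lined chute falls at 45 degrees into the bin, whose floor is 10 mm above the table; a jar whose centre is well past this edge tips over it and slides down by itself
- flap (a joint): polished metal flap, 112 mm wide, 90 g, hung from its top edge on a level hinge 222 mm above the table; lower edge 6 mm above the ledge. Radians: 0 = shut, hanging straight down (it cannot swing out), growing as its lower edge swings into the box, at most 1.35. A push of 1 to 2 N opens it. A damper slows its fall: let go at 0.7 it passes 0.25 after about 1.6 s and is shut after 4 to 6 s
- jar: empty low round balm jar, white glass with a green lid and a white paper disc on top, 64 mm in diameter, 38 mm tall, about 140 g; origin at the centre of its underside, z up. It starts standing on the ledge, to one side of the way in, before the flap
- pot: small amber glass pot with a black lid, 40 mm in diameter, 32 mm tall, in use; origin at the centre of its underside. Stands on the ledge on the other side of the way in; stays there
- oil_pink: small dark oil bottle, black cap with a pink dot, 30 mm in diameter, 77 mm tall, on the table beside the ledge; origin at the centre of its underside; stays there
- oil_blue: small dark oil bottle, black cap with a blue dot, 30 mm in diameter, 77 mm tall, on the table beside the ledge; origin at the centre of its underside; stays there
- wax_jar: round glass jar of yellow wax with a brass lid, 68 mm in diameter, 72 mm tall, on the table beside the case; origin at the centre of its underside; stays there

How it is judged:
On the way, in this order (a step that is already met when the one before it is completed fails the run):
1. the jar lies in the opening and the flap is pushed open over it (value of joint flap above 0.3 rad and x of jar in the frame of return_box above -0.05 m and z of jar in the frame of return_box above 0.09 m), for 0.05 s.
2. the jar has gone over the inner edge (x of jar in the frame of return_box above 0.035 m and z of jar in the frame of return_box below 0.075 m), for 0.05 s.
At the end, for the whole second after the job is handed in: The jar lies at rest in the bin, inside the case and more than 25 mm below the ledge; the flap is shut to within 0.06 rad; the pot, both bottles and the wax jar are within 15 mm of where they stood (x of jar in the frame of return_box between 0.05 and 0.21 m and y of jar in the frame of return_box between -0.125 and 0.125 m and z of jar in the frame of return_box below 0.075 m and linear speed of jar below 0.03 m/s and value of joint flap below 0.06 rad and distance of each of pot, oil_pink, oil_blue, wax_jar from where it was at the start of the episode below 0.015 m); the robot touches nothing.
It fails at once if the jar is lifted (its underside's centre more than 20 mm above the ledge) or tipped by more than 0.5 rad on the ledge (height (world z) of jar above 0.12 m or (angle between jar's own z axis and vertical above 0.5 rad and x of jar in the frame of return_box below 0 m)).
It fails at once if the jar is gripped or pressed hard by the fingers (over 15 N) (contact force between the fingers and jar above 15 N).
It fails at once if the jar is flicked along the ledge faster than 0.6 m/s (linear speed of jar above 0.6 m/s and x of jar in the frame of return_box below 0 m).
It fails at once if the flap comes down on the fingers (touches them) after the jar has dropped in (z of jar in the frame of return_box below 0.075 m and x of jar in the frame of return_box above 0.035 m and contact force between the fingers and flap above 0.04 N).
It fails at once if the pot, a bottle or the wax jar is pushed more than 15 mm (distance of any of pot, oil_pink, oil_blue, wax_jar from where it was at the start of the episode above 0.015 m).
It also fails if it takes over 54 s, if anything falls off the work surface, if the arm or the gripper's body presses on something with over 40 N, if the wrist force passes 120 N, or if a joint passes its speed limit or range.

### The arm

A 6-joint arm with a two-finger parallel gripper is mounted at the origin on the work surface. World frame = base frame: x ahead of the robot, y to its left, z up, the work surface at z = 0. Lengths are in m, angles in rad, forces in N, time in s.
With the tool pointing down it reaches from about 0.375 to 0.975 m from the base axis. Payload 3.8 kg.
Tool frame: the origin (TCP) lies at the very end of the fingers, on their centre line; the grasp point (between the pads) lies 19 mm behind it; z points along the fingers, y is the line along which they close (so a half turn about z gives the same grasp; the last joint's range is limited). The gripper opens to 85 mm and grips with 20 to 120 N. Pads are 22 mm wide; open, the fingers measure 114 mm over their backs; the gripper's body (76 mm by 85 mm) begins 54 mm behind the grasp point. The pads swing forward as they close: fully open they stand 13 mm farther back than shut.
Start: joints at [-1.202, 0.264, 1.604, -0, 1.274, -0.037], TCP at [0.266, -0.62, 0.231] pointing down, gripper open.
Joint ranges: [-2.63, 2.63], [-0.94, 2.18], [0.31, 2.57], [-1.31, 4.45], [0, 2.66], [-2.55, 2.55]. Speed limits (rad/s): [2.57, 2.57, 3.14, 3.14, 3.14, 3.14].

### API

Orientations are given as a unit quaternion [x, y, z, w].
In Python, from plant import ctrl gives the robot as it stands. Calls block until the motion is done:
- ctrl.reach(position, orientation): joint-space move of the TCP to a pose.
- ctrl.move_l(position, frame=None, rate=0.15, force_limit=None): straight line of the TCP; frame=None keeps the orientation; rate is the mean speed in m/s. With force_limit (N) it stops when the force on the tool has changed by that much, and returns True; else False.
- ctrl.move_j(angles): joint-space move.
- ctrl.gripper_to(opening, squeeze=None): finger opening in m; squeeze is the grip in N (None keeps the last); returns when the fingers have stopped.
- ctrl.wait(seconds).
- ctrl.solve_ik(position, orientation): joint angles nearest the present ones, or None.
- ctrl.read_state(): the state.
- ctrl.snapshot(name): name is "side" or "top" or "wrist"; returns a dict with "frame" (384x512x3 uint8, red, green, blue), "fov_y" (degrees; the focal length in pixels is half the picture's height over the tangent of half this angle, whatever the lens; pixels are square), "cx", "cy" (the principal point, pixels), "origin" and "attitude" of the camera in the world; the wrist camera has in their place "tool_from_camera" (4x4, takes a point from camera to tool coordinates, whose origin is the TCP and whose axes are the flange's). Camera axes: x right, y up, looking along -z (the intrinsics and any distortion apply to the point x, -y, -z); pixel columns grow to the right and rows downward; lengths in m; the calibration is good to about 2 mm. A picture is of the moment at which its call begins: read the wrist's pose just before it. There is no depth.
A pose or a line that the arm cannot do raises ctrl.MotionError and nothing moves.
- ctrl.job_done(): hands the job in; it is judged then, once.
The state is a dict: "time": time; "q": joint angles; "qvel": joint speeds; "joint_torque": joint torques, N m; "eef_pos": TCP position; "ee_rot": TCP orientation; "force": force on the tool from outside, world axes, zero at the start; "torque": the same for the moment, N m; "opening": finger opening in m; "gripper_force": force on a finger pad.
Only numpy, scipy, OpenCV 4.12 (cv2) and the standard library are available. Lean on these libraries where they do the work, as an engineer would, in place of code of your own. Each camera call takes 0.05 s, during which the arm holds its last target. There are 200 camera calls.

## Working session

There is one attempt and no reset: what is moved stays moved. The work goes in short steps, each a Python script; the robot and the scene stay as the last script left them, time stands still between calls to the robot, and variables do not carry over. Pictures are saved under pics/ and viewed, at most 10 in all, crops included, and the job is handed in when it is done.

```bash
ls; mkdir -p pics
python3 - <<'E'
from plant import ctrl
import cv2,numpy as np
ims=[]
for n in("side","top"):
    s=ctrl.snapshot(n);cv2.imwrite(f"pics/{n}0.png",s["frame"][...,::-1])
    print({k:(np.round(v,4).tolist() if not isinstance(v,str) else v) for k,v in s.items() if k!="frame"})
print(ctrl.read_state())
E
```

```text
pics
{'fov_y': 57.027, 'cx': 260.5228, 'cy': 189.9504, 'origin': [0.8135, -0.3064, 0.6885], 'attitude': [0.2643, 0.0949, 0.3338, 0.8998]}
{'fov_y': 53.2006, 'cx': 259.7866, 'cy': 189.4954, 'origin': [0.4489, -0.0249, 0.8067], 'attitude': [-0.0667, 0.084, 0.7727, -0.6257]}
{'time': 0.1, 'q': array([-1.20187522e+00,  2.64669000e-01,  1.60528537e+00,  1.59470509e-05,
        1.27372328e+00, -3.69120257e-02]), 'qvel': array([-0.00071375, -0.00221409, -0.00371706, -0.00016058,  0.00084415,
       -0.00055189]), 'joint_torque': array([ 6.74185994e-04, -5.16708791e+01, -3.68589985e+01, -8.85264308e-05,
        6.26999405e-03,  5.92209418e-06]), 'eef_pos': array([ 0.26622571, -0.61952896,  0.2300666 ]), 'ee_rot': array([ 9.79482918e-01,  2.01524507e-01, -1.64747977e-04, -1.02942237e-03]), 'force': array([ 0.96542932, -0.41818673, -0.54894402]), 'torque': array([-0.02603182,  0.06728821, -0.01393543]), 'gripper_force': 0.0, 'opening': 0.08522163413505121}
```

View pics/top0.png

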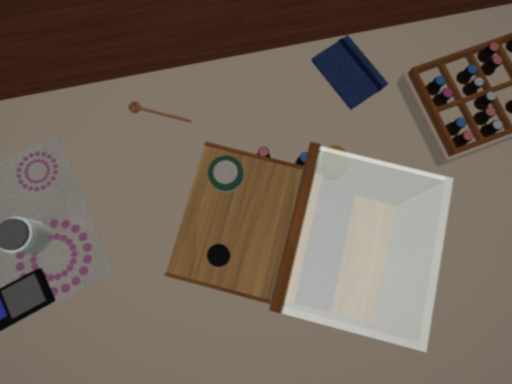

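View pics/side0.png

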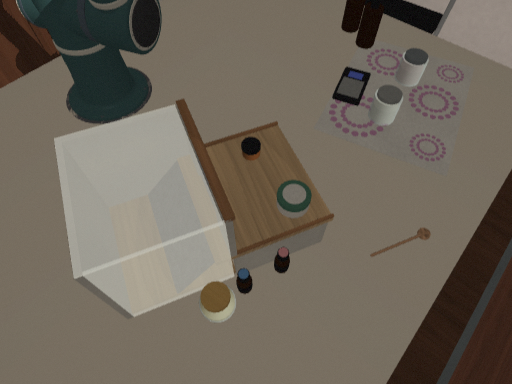

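The top view shows the jar at about (226,172), the pot at (218,255), the ledge corners near (207,146) and (168,274), and the bar from (313,147) to (278,312). In the side view the jar is at (294,195), the pot at (251,146) and the bar runs from (181,103) to (229,215).

```bash
cat > h.py <<'E'
import numpy as np,cv2
from scipy.spatial.transform import Rotation as R
def ray(s,u,v):
    f=s["frame"].shape[0]/2/np.tan(np.radians(s["fov_y"])/2)
    d=R.from_quat(s["attitude"]).apply([(u-s["cx"])/f,-(v-s["cy"])/f,-1])
    return np.array(s["origin"]),d
def onz(s,u,v,z):
    o,d=ray(s,u,v);return o+d*(z-o[2])/d[2]
def tri(a,b):
    (o,d),(p,e)=a,b
    d=d/np.linalg.norm(d);e=e/np.linalg.norm(e)
    t=np.linalg.lstsq(np.c_[d,-e],p-o,rcond=None)[0]
    P,Q=o+d*t[0],p+e*t[1];return (P+Q)/2,np.linalg.norm(P-Q)
def blob(m,near):
    n,l,st,c=cv2.connectedComponentsWithStats(m.astype(np.uint8))
    ok=[i for i in range(1,n) if st[i,4]>25]
    i=min(ok,key=lambda i:np.hypot(*(c[i]-near)));return c[i],st[i,4],(l==i)
E
python3 - <<'E'
from plant import ctrl
from h import *
S={n:ctrl.snapshot(n) for n in("side","top")}
near={"side":dict(disc=(294,193),pot=(251,145),bar=(205,155)),"top":dict(disc=(226,172),pot=(218,255),bar=(297,225))}
P={}
for n,s in S.items():
    hsv=cv2.cvtColor(s["frame"],cv2.COLOR_RGB2HSV);h,S_,v=cv2.split(hsv)
    for k,(x,y) in near[n].items(): print(n,k,hsv[y,x],end=' ')
    print('ledge',hsv[220,220] if n=="top" else hsv[180,240])
    win=np.zeros(h.shape,bool)
    x,y=near[n]["disc"];w=win.copy();w[y-22:y+22,x-22:x+22]=1
    c,a,m=blob((S_<60)&(v>110)&w,(x,y));P[n,"disc"]=c;print("disc",c,a)
    c,a,m=blob((h>60)&(h<100)&(S_>80)&w,(x,y));
    q=np.argwhere(m)[:,::-1];(e,ax,_)=cv2.fitEllipse(cv2.convexHull(q.astype(np.int32)));P[n,"lid"]=e;print("lid",e,ax)
    x,y=near[n]["pot"];w=win.copy();w[y-20:y+20,x-20:x+20]=1
    c,a,m=blob((v<45)&w,(x,y));P[n,"pot"]=c;print("pot",c,a)
    c,a,m=blob(((h<16)|(h>172))&(S_>120)&(v>45)&(v<125),near[n]["bar"])
    r=cv2.minAreaRect(np.argwhere(m)[:,::-1].astype(np.float32));print("bar",c,a,np.round(cv2.boxPoints(r),1).tolist())
for k,z in(("disc",.138),("lid",.138),("pot",.132)):
    print(k,tri(ray(S["side"],*P["side",k]),ray(S["top"],*P["top",k])),onz(S["top"],*P["top",k],z),onz(S["side"],*P["side",k],z))
print("hand: bar ends top",onz(S["top"],313,146,.242),onz(S["top"],277,312,.242),"side",onz(S["side"],181,102,.242),onz(S["side"],230,217,.242))
print("ledge outer corners", onz(S["top"],207,145,.108),onz(S["top"],167,274,.108),onz(S["side"],277,124,.108),onz(S["side"],331,216,.108))
for n,(x0,y0,x1,y1) in dict(top=(155,130,335,325),side=(165,90,345,270)).items():
    globals()[n]=cv2.resize(S[n]["frame"][y0:y1,x0:x1,::-1],(400,400*(y1-y0)//(x1-x0)),interpolation=cv2.INTER_CUBIC)[:400]
cv2.imwrite("pics/crop.png",np.hstack([top[:400],side[:400]]))
E
```

```text
side disc [ 19  31 115] side pot [135  60  17] side bar [ 14 144  90] ledge [ 16 109  98]
disc [293.96048632 193.58054711] 329
lid (293.5015563964844, 195.695068359375) (30.600194931030273, 33.76416778564453)
pot [250.38909091 145.51272727] 275
bar [211.67746114 158.25841969] 1544 [[151.10000610351562, 201.6999969482422], [176.89999389648438, 97.5], [277.20001220703125, 122.30000305175781], [251.39999389648438, 226.5]]
top disc [ 15  24 125] top pot [130  43  18] top bar [ 13 168  97] ledge [ 16 130 112]
disc [224.97512438 171.54975124] 402
lid (225.32781982421875, 172.640380859375) (32.90437698364258, 33.38591003417969)
pot [218.136      254.78133333] 375
bar [293.96071241 229.71241488] 1909 [[267.1000061035156, 309.20001220703125], [306.79998779296875, 140.8000030517578], [320.1000061035156, 143.89999389648438], [280.5, 312.29998779296875]]
disc (array([ 0.63749028, -0.00182337,  0.13610059]), np.float64(0.00048810610829259357)) [ 0.63678645 -0.00207077  0.138     ] [ 0.63823524 -0.00266285  0.138     ]
lid (array([ 0.63736459, -0.00187562,  0.12864588]), np.float64(0.0003101168281098741)) [ 0.63465836 -0.00230799  0.138     ] [ 0.6403955  -0.00683319  0.138     ]
pot (array([0.49459191, 0.03862231, 0.12468875]), np.float64(0.00019212435756174807)) [0.49416265 0.03801521 0.132     ] [0.49867389 0.03406919 0.132     ]
hand: bar ends top [ 0.61944491 -0.14647524  0.242     ] [ 0.39130306 -0.03862087  0.242     ] side [ 0.40117272 -0.03913032  0.242     ] [ 0.62628498 -0.15111578  0.242     ]
ledge outer corners [0.70394032 0.02265406 0.108     ] [0.48152574 0.13546592 0.108     ] [0.48889166 0.13343123 0.108     ] [0.71118884 0.01997587 0.108     ]
```

View pics/crop.png

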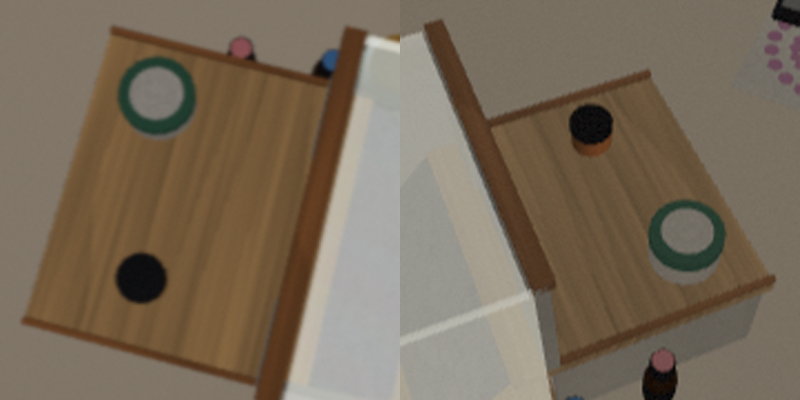

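The crop confirms both objects and the box's pose. The box's +x yaw is about -116.5°, with its origin near (0.508,-0.098). That puts the jar at about (-0.144, 0.073) and the pot at about (-0.115,-0.072) in the box frame. My plan is to use the partly open fingers, tilted about 45°, as a fork.

```bash
cat >> h.py <<'E'
YAW=np.radians(-116.5);O=np.array([.508,-.098,0])
RB=R.from_euler('z',YAW)
def W(p): return RB.apply(p)+O
def B(p): return RB.inv().apply(np.asarray(p)-O)
def ori(phi=0,alpha=45,flip=1):
    """fork heading phi deg in box frame, alpha deg below level"""
    a=np.radians(alpha);f=np.radians(phi)
    z=np.array([np.cos(a)*np.cos(f),np.cos(a)*np.sin(f),-np.sin(a)])
    y=flip*np.array([-np.sin(f),np.cos(f),0]);x=np.cross(y,z)
    return (RB*R.from_matrix(np.c_[x,y,z])).as_quat()
E
python3 - <<'E'
from plant import ctrl
from h import *
for al in(40,45,50,55):
  for fl in(1,-1):
    print(al,fl)
    for p,phi in(([-.2,.11,.22],-35),([-.195,.11,.112],-35),([-.09,.02,.112],-35),([-.14,0,.112],0),([.02,0,.112],0)):
        q=ctrl.solve_ik(W(p),ori(phi,al,fl)); print(None if q is None else np.round(q,2).tolist())
E
```

```text
40 1
[0.14, 0.88, 0.94, -0.32, 2.15, 1.16]
[0.14, 0.95, 1.01, -0.3, 2.01, 1.2]
[0.09, 0.7, 1.44, -0.32, 1.82, 1.22]
[0.33, 0.59, 1.62, -0.57, 1.62, 0.98]
[0.16, 0.43, 1.88, -0.68, 1.47, 0.92]
40 -1
[0.14, 0.88, 0.94, -0.32, 2.15, -1.98]
[0.14, 0.95, 1.01, -0.3, 2.01, -1.94]
[0.09, 0.7, 1.44, -0.32, 1.82, -1.92]
[0.33, 0.59, 1.62, -0.57, 1.62, -2.17]
[0.16, 0.43, 1.88, -0.68, 1.47, -2.22]
45 1
[0.14, 0.82, 0.99, -0.29, 2.07, 1.17]
[0.13, 0.89, 1.07, -0.27, 1.92, 1.21]
[0.08, 0.65, 1.49, -0.29, 1.74, 1.22]
[0.31, 0.54, 1.65, -0.53, 1.56, 0.95]
[0.13, 0.38, 1.9, -0.64, 1.41, 0.88]
45 -1
[0.14, 0.82, 0.99, -0.29, 2.07, -1.97]
[0.13, 0.89, 1.07, -0.27, 1.92, -1.93]
[0.08, 0.65, 1.49, -0.29, 1.74, -1.92]
[0.31, 0.54, 1.65, -0.53, 1.56, -2.19]
[0.13, 0.38, 1.9, -0.64, 1.41, -2.26]
50 1
[0.13, 0.76, 1.05, -0.26, 1.98, 1.18]
[0.12, 0.83, 1.14, -0.25, 1.83, 1.21]
[0.07, 0.59, 1.53, -0.27, 1.67, 1.21]
[0.29, 0.49, 1.68, -0.49, 1.5, 0.93]
[0.1, 0.33, 1.92, -0.59, 1.35, 0.83]
50 -1
[0.13, 0.76, 1.05, -0.26, 1.98, -1.96]
[0.12, 0.83, 1.14, -0.25, 1.83, -1.93]
[0.07, 0.59, 1.53, -0.27, 1.67, -1.93]
[0.29, 0.49, 1.68, -0.49, 1.5, -2.21]
[0.1, 0.33, 1.92, -0.59, 1.35, -2.31]
55 1
[0.12, 0.7, 1.11, -0.23, 1.9, 1.18]
[0.11, 0.77, 1.2, -0.22, 1.74, 1.21]
[0.06, 0.54, 1.58, -0.25, 1.59, 1.2]
[0.27, 0.45, 1.72, -0.45, 1.43, 0.9]
[0.06, 0.28, 1.94, -0.54, 1.3, 0.78]
55 -1
[0.12, 0.7, 1.11, -0.23, 1.9, -1.96]
[0.11, 0.77, 1.2, -0.22, 1.74, -1.93]
[0.06, 0.54, 1.58, -0.25, 1.59, -1.94]
[0.27, 0.45, 1.72, -0.45, 1.43, -2.25]
[0.06, 0.28, 1.94, -0.54, 1.3, -2.36]
```

Run:
```python
from plant import ctrl
from h import *
ctrl.gripper_to(.03)
p=ctrl.read_state()["eef_pos"]
ctrl.move_l([p[0],p[1],.45],rate=.3)
o=ori(-37,45)
ctrl.reach(W([-.215,.13,.35]),o)
# jar at (-.144,.073); heading -37: TCP start 65 mm behind
d=np.array([np.cos(np.radians(-37)),np.sin(np.radians(-37)),0])
s=np.array([-.144,.073,.114])-.068*d
ctrl.move_l(W(s+[0,0,.06]),rate=.2); ctrl.move_l(W(s),rate=.08,force_limit=5)
st=ctrl.read_state();print(st["time"],B(st["eef_pos"]),st["opening"],st["force"])
a=ctrl.snapshot("side")["frame"];b=ctrl.snapshot("top")["frame"]
c=np.hstack([cv2.resize(a[70:300,130:380],(400,368)),cv2.resize(b[110:340,120:370],(400,368))])
cv2.imwrite("pics/p1.png",c[...,::-1])
```

```text
6.3083 [-0.19751614  0.11279887  0.11294713] 0.030138962666483565 [1.16186741 0.42118152 4.56750219]
```

View pics/p1.png

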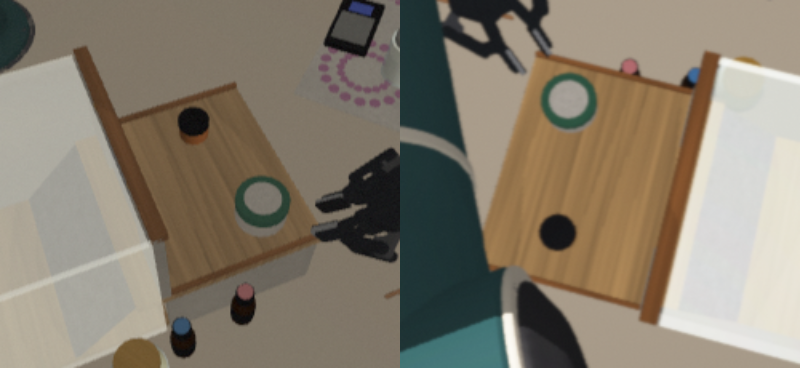

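The fork stands behind the jar and is aimed at it. In the left panel the outer fingertip, around (315,232), is right over the rim's corner. I'll raise the fingers a little so they clear the rim, then push diagonally.

Run:
```python
from plant import ctrl
from h import *
d=np.array([np.cos(np.radians(-37)),np.sin(np.radians(-37)),0])
j=np.array([-.144,.073,.120])
ctrl.move_l(W(j-.068*d),rate=.1)
f0=ctrl.read_state()["force"];print("f raised",f0)
for k in(-.045,-.02,.0,.03):
    r=ctrl.move_l(W(j+k*d),rate=.06,force_limit=6)
    st=ctrl.read_state();print(k,r,st["time"],B(st["eef_pos"]).round(4),RB.inv().apply(st["force"]-f0).round(2))
    if r: break
s=ctrl.snapshot("side");b=ctrl.snapshot("top")["frame"];a=s["frame"]
c=np.hstack([cv2.resize(a[70:300,130:380],(400,368)),cv2.resize(b[110:340,120:370],(400,368))])
cv2.imwrite("pics/p2.png",c[...,::-1])
```

```text
f raised [-0.26962334  0.09653871  0.40278741]
-0.045 False 7.1917 [-0.1798  0.1     0.1199] [-0.88  0.53 -0.18]
-0.02 False 7.7583 [-0.16    0.0851  0.1202] [-0.61 -0.03 -0.8 ]
0.0 False 8.2417 [-0.1439  0.0729  0.1201] [-0.61  0.44  0.14]
0.03 False 8.8917 [-0.12    0.0549  0.1201] [ 0.67  0.18 -0.18]
```

View pics/p2.png

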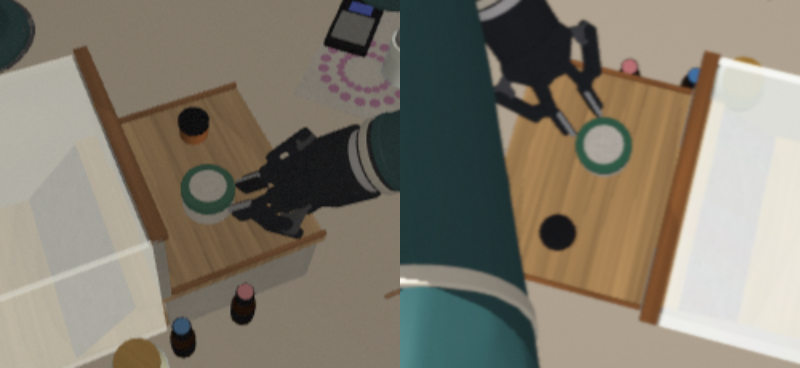

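The jar sits nested in the fork and has slid about 60 mm upright, now at (208,185) in the left panel. I'll measure it, push on until y≈0, then realign the fork to point straight in.

```bash
cat >> h.py <<'E'
def jar(ctrl):
    """box-frame centre of the jar's green lid ring (both views, hull ellipse)"""
    r=[];hit=[]
    for n in("side","top"):
        s=ctrl.snapshot(n);h,S_,v=cv2.split(cv2.cvtColor(s["frame"],cv2.COLOR_RGB2HSV))
        w=np.zeros(h.shape,bool);x0,y0,x1,y1=(175,100,335,260) if n=="side" else (180,140,310,300)
        w[y0:y1,x0:x1]=1
        m=((S_<60)&(v>95)&w)
        g=cv2.dilate(((h>60)&(h<100)&(S_>80)&w).astype(np.uint8),np.ones((5,5)))
        k,l,st,c=cv2.connectedComponentsWithStats(m.astype(np.uint8))
        ok=[i for i in range(1,k) if 150<st[i,4]<600 and g[l==i].mean()>.25]
        if ok: i=max(ok,key=lambda i:g[l==i].mean()); r.append(B(onz(s,*c[i],.138)).round(4)); hit.append(ray(s,*c[i]))
        else: r.append(None)
    return r,(B(tri(*hit)[0]).round(4) if len(hit)==2 else None)
E
python3 - <<'E'
from plant import ctrl
from h import *
print("now",jar(ctrl))
d=np.array([np.cos(np.radians(-37)),np.sin(np.radians(-37)),0])
p=B(ctrl.read_state()["eef_pos"])
j,_=jar(ctrl); y=np.mean([q[1] for q in j if q is not None]);print(y)
L=np.clip(y/np.sin(np.radians(37)),0,.06)
print(L,ctrl.move_l(W(p+L*d),rate=.06,force_limit=6))
p=B(ctrl.read_state()["eef_pos"]);print(p,jar(ctrl))
E
```

```text
now ([array([-0.074 ,  0.0703,  0.138 ]), array([-0.0919,  0.0321,  0.138 ])], array([-0.0915,  0.0409,  0.0821]))
0.05134999999999999
0.06 False
[-0.07251741  0.01914116  0.12003794] ([array([-0.0454, -0.002 ,  0.138 ]), array([-0.0446, -0.0033,  0.138 ])], array([-0.0452, -0.003 ,  0.1367]))
```

The two views agree: the jar is at (-0.045,-0.003), upright and centred. Next I'll back off, turn the fork straight, push it through and withdraw at once.

Run:
```python
from plant import ctrl
from h import *
d=np.array([np.cos(np.radians(-37)),np.sin(np.radians(-37)),0])
p=B(ctrl.read_state()["eef_pos"])
ctrl.move_l(W(p-.05*d+[0,0,.015]),rate=.15)
ctrl.move_l(W([-.12,-.003,.14]),ori(0,45),rate=.12)
ctrl.move_l(W([-.12,-.003,.115]),rate=.1,force_limit=5)
st=ctrl.read_state();f0=st["force"];print(st["time"],B(st["eef_pos"]),jar(ctrl))
bad=ctrl.move_l(W([-.035,-.003,.115]),rate=.07,force_limit=8)
st=ctrl.read_state();print(bad,B(st["eef_pos"]),RB.inv().apply(st["force"]-f0).round(2))
if not bad:
    bad=ctrl.move_l(W([.022,-.003,.115]),rate=.09,force_limit=10)
    st=ctrl.read_state()
    ctrl.move_l(W([-.13,-.003,.125]),rate=.3)
    print(bad,B(st["eef_pos"]),RB.inv().apply(st["force"]-f0).round(2))
a=ctrl.snapshot("side")["frame"];b=ctrl.snapshot("top")["frame"]
c=np.hstack([cv2.resize(a[70:320,50:330],(400,357)),cv2.resize(b[110:360,190:470],(400,357))])
cv2.imwrite("pics/p3.png",c[...,::-1]);print(ctrl.read_state()["time"])
```

```text
12.125 [-0.11896952 -0.00322265  0.11338508] ([array([-0.0455, -0.0022,  0.138 ]), array([-0.0447, -0.0035,  0.138 ])], array([-0.0452, -0.0032,  0.1366]))
False [-0.03510061 -0.00297116  0.11499109] [-0.56  0.34  1.17]
False [ 0.02238673 -0.00306766  0.1150111 ] [ 0.05 -0.31  0.17]
15.1333
```

View pics/p3.png

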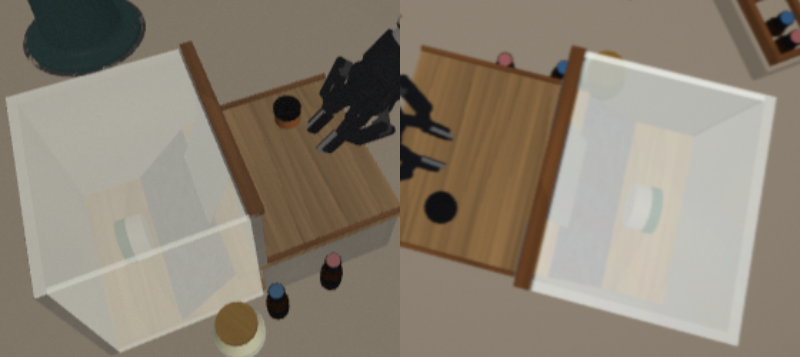

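The jar is in the bin, at (130,235) in the left panel and (645,208) in the right, and the fingers are out. I'll move clear, wait for the flap to shut, and check again.

Run:
```python
from plant import ctrl
from h import *
ctrl.move_l(W([-.2,-.003,.22]),rate=.15)
ctrl.wait(7)
a=ctrl.snapshot("side")["frame"];b=ctrl.snapshot("top")["frame"]
c=np.hstack([cv2.resize(a[70:320,50:330],(400,357)),cv2.resize(b[110:360,190:470],(400,357))])
cv2.imwrite("pics/p4.png",c[...,::-1]);ctrl.wait(1);b2=ctrl.snapshot("top")["frame"]
print(ctrl.read_state()["time"],cv2.absdiff(b,b2)[130:330,280:450].max())
```

```text
24.2167 4
```

View pics/p4.png

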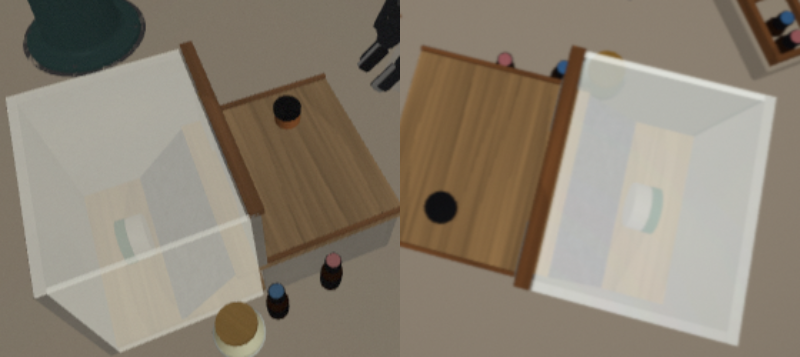

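The flap no longer shows in the bin, so it is shut. The jar is at rest on the bin floor at (645,208) in the right panel, and the pot, both bottles and the wax jar are where they stood.

```bash
python3 -c "
from plant import ctrl
print(ctrl.job_done())"
```

```text
the job is handed in; nothing more can be done
None
```

The jar was slid upright through the flap and lies at rest in the bin; the final pictures show the flap shut and the other objects unmoved, and the job is handed in (no verdict came back).

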